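# Snap the retaining clip onto the paper-roll spindle

### The job

Pick up the loose steel clip by its orange tab and push it sideways, mouth first, into the groove at the end of the leaning roll spindle until it snaps fully home, then let go of it. The grooved end is screwed in or out by some millimetres each time, so feel for where the groove is. Press firmly but do not ram it: leave the stand, the set lean of its spindle, and the other things on the desk as they are.

Things in the scene. Friction and masses are not known exactly. Their poses are not given: they have to be found in the camera images.
- groove_mid (a point): On the leaning spindle's axis, midway in the range where the groove may lie: the grooved end piece is screwed in or out, so the groove centre is up to 9 mm off this point either way along z, not measured. z: along the spindle, out of its free end; x: square to it, up the slope, away from the robot's side (handy push direction); y: level. The clip may go in from any side.
- stand: Wooden foot of the paper-roll stand, fixed, 130 x 120 x 18 mm, with two cheeks up to 74 mm above the desk that carry the spindle's hinge. Origin: centre of its underside. The spindle leans along its -x.
- spindle: Leaning spindle, 0.42 to 0.65 rad; origin on its hinge, 152 mm down from groove_mid, 55 mm above the desk, same axes. Its end piece, 24 mm across, has a round brass neck 16 mm across, 8 mm wide (12 mm at the bevelled mouth); its flat end face is 13.5 mm beyond the groove centre. A 60 mm disc faces it 22 mm below groove_mid. Hinge friction gives way above some 40 N at the groove.
- clip_bore (a point): Centre of the clip's bore, mid-thickness (3 mm above its underside). x: out of its mouth (push it this way); z: up, on the tab's side. The open dark steel clip is 6 mm thick and lies flat, tab up. Snapping in takes a push of some 10 to 20 N; past the nose it springs home and the heel stops it. Home: this point at the centre of the groove. First touch of noses and neck is some 15 mm before home.
- clip_tab (a point): Centre of the orange grip tab on the clip's heel: 10 mm thick along y, 24 mm along x, 36 mm tall, standing on the plate's upper face; 32 mm behind the bore centre. Axes as clip_bore. Grip it across its 10 mm.
- clip: The clip as a whole, 60 to 115 g; origin under the bore centre on its underside, axes as clip_bore. Heel plate x = -45 to -9 mm, 44 mm wide. Two sprung jaws x = -12 to 12 mm, y = 11.5 to 20.5 mm either side, hinged at the heel, each with a round nose, radius 3 mm, at x = 7.2, y = +-8.6 mm: the 11 mm mouth must spread to 16 mm.
- ink_bottle: Black ink jar, 44 mm in diameter, 75 mm tall, standing loose. Origin: centre of its underside. Leave alone.
- paperweight: Loose brass bar, 30 x 90 (y) x 22 mm. Origin: centre of its underside. Leave alone.
- water_dish: Small blue ceramic bowl, 72 mm across, 32 mm tall, loose. Origin: centre of its underside. Leave alone.
Things that resemble listed ones, but are neither listed nor needed, are in the scene too. There is more than one size of the stand; the one meant has the size given above.

How it is judged:
By the outcome, as a careful person would: the job done as asked, in the order asked, and still so for the second after the job is handed in, with the robot touching nothing.
It also fails if it takes over 48 s, if anything falls off the work surface, if the arm or the gripper's body presses on something with over 40 N, if the wrist force passes 120 N, or if a joint passes its speed limit or range.

### The arm

A 7-joint arm with a two-finger parallel gripper is mounted at the origin on the work surface. World frame = base frame: x ahead of the robot, y to its left, z up, the work surface at z = 0. Lengths are in m, angles in rad, forces in N, time in s.
With the tool pointing down it reaches from about 0.425 to 0.925 m from the base axis. Payload 6.8 kg.
Tool frame: the origin (TCP) lies on the front face of the gripper's body, between the roots of the fingers; the fingertips stand 73 mm ahead of it and the grasp point (between the pads) lies 54 mm ahead of it (env.nose_length is the distance from the TCP to the fingertips, in m); z points along the fingers, y is the direction in which the jaws open and shut (so a half turn about z gives the same grasp; the last joint's range is limited). The gripper opens to 85 mm and grips with 20 to 120 N. Pads are 22 mm wide; open, the fingers measure 114 mm over their backs; the gripper's body (76 mm by 85 mm) begins 54 mm behind the grasp point. The pads swing forward as they close: fully open they stand 13 mm farther back than shut.
Start: joints at [-1.35, 0.477, 0.022, 1.555, -0.011, 1.109, -0.083], TCP at [0.218, 0.639, 0.304] pointing down, gripper open.
Joint ranges: [-2.96, 2.96], [-0.34, 2.1], [-1.41, 1.46], [0.24, 2.44], [-1.37, 4.51], [0.17, 1.92], [-2.96, 2.96]. Speed limits (rad/s): [2.39, 2.39, 3.14, 3.14, 3.14, 3.14, 3.14].

### API

Orientations are given as a unit quaternion [w, x, y, z].
In Python, from cell import env, kin, camera, calibration, job gives the robot as it stands. The module is installed in compiled form; this text tells all that it offers. Calls block until the motion is done:
- env.reach(position, orientation): joint-space move of the TCP to a pose.
- env.movel(position, velocity=0.15, rot=None, stop_force=None): straight line of the TCP; rot=None keeps the orientation; velocity is the mean speed in m/s. With stop_force (N) it stops when the force on the tool has changed by that much, and returns True; else False.
- env.goto_joints(angles): joint-space move.
- env.grip(opening, f_grip=None): finger opening in m; f_grip is the grip in N (None keeps the last); returns when the fingers have stopped.
- env.dwell(seconds).
- kin.inverse_kinematics(position, orientation): joint angles nearest the present ones, or None.
- env.get_state(): the state.
- camera(name): name is "scene" or "top" or "wrist"; returns (picture, depth): 400x640x3 uint8, blue, green, red; 400x640 float32, m along the optical axis (not along the pixel's ray), 0 where there is no reading.
- calibration(name): a dict with "fx", "fy", "cx", "cy" (pixels), "rvec" (rotation vector, rad) and "tvec" (3), from world to camera coordinates, as OpenCV has them. Camera axes: x right, y down, z forward; pixel columns grow to the right and rows downward; lengths in m; the calibration is good to about 2 mm. A picture is of the moment at which its call begins: read the wrist's pose just before it. calibration takes no time and is no camera call; for the wrist camera it gives the pose at the moment of the call.
A pose or a line that the arm cannot do raises env.PlanningError and nothing moves.
- job.job_done(): hands the job in, once; it reports no verdict.
The state is a dict: "time": time; "qpos": joint angles; "joint_velocities": joint speeds; "joint_torque": joint torques, N m; "tcp_pos": TCP position; "orientation": TCP orientation; "force": force on the tool from outside, world axes, zero at the start; "torque": the same for the moment, N m; "opening": finger opening in m.
Only numpy, scipy, OpenCV 4.12 (cv2) and the standard library are available. Lean on these libraries where they do the work, as an engineer would, in place of code of your own. Each camera call takes 0.05 s, during which the arm holds its last target.

## Working session

There is one attempt and no reset: what is moved stays moved. The work goes in short steps, each a Python script; the robot and the scene stay as the last script left them, time stands still between calls to the robot, and variables do not carry over. Pictures are saved under pics/ and viewed, and the job is handed in when it is done.

```bash
ls; mkdir -p pics; cat > h.py <<'E'
import numpy as np, cv2
from cell import env, kin, camera, calibration, job
from scipy.spatial.transform import Rotation as R
def shot(n,tag):
    c=calibration(n); im,d=camera(n); cv2.imwrite(f'pics/{tag}.png',im); np.savez(f'pics/{tag}.npz',im=im,d=d,**{k:np.array(v) for k,v in c.items()})
    return im,d,c
def load(tag):
    return np.load(f'pics/{tag}.npz')
def px(z,u,v,dep=None):
    d=z['d'][int(v),int(u)] if dep is None else dep
    p=np.array([(u-z['cx'])/z['fx']*d,(v-z['cy'])/z['fy']*d,d])
    Rm=cv2.Rodrigues(z['rvec'].reshape(3))[0]
    return Rm.T@(p-z['tvec'].reshape(3))
def cloud(z):
    d=z['d'];v,u=np.mgrid[:d.shape[0],:d.shape[1]]
    p=np.stack([(u-z['cx'])/z['fx']*d,(v-z['cy'])/z['fy']*d,d],-1)
    Rm=cv2.Rodrigues(z['rvec'].reshape(3))[0]
    w=(p-z['tvec'].reshape(3))@Rm
    w[d==0]=np.nan
    return w
def proj(z,P):
    return cv2.projectPoints(np.atleast_2d(np.array(P,float)),z['rvec'].astype(float),z['tvec'].astype(float),np.array([[z['fx'],0,z['cx']],[0,z['fy'],z['cy']],[0,0,1]],float),None)[0][:,0]
def q(Rm): 
    x=R.from_matrix(Rm).as_quat(); return [x[3],x[0],x[1],x[2]]
E
python3 - <<'E'
from h import *
for n in('scene','top','wrist'): shot(n,n+'0')
s=env.get_state(); print(s)
E
```

```text
pics
{'time': 0.15, 'qpos': array([-1.35009596,  0.47764649,  0.022298  ,  1.55617806, -0.01153754,
        1.10929   , -0.08308212]), 'joint_velocities': array([ 9.62897245e-05, -1.52829692e-03,  1.57088417e-03, -1.80085862e-03,
       -2.49570070e-04, -1.68147104e-03, -1.34129262e-03]), 'joint_torque': array([ 2.56517364e-03, -5.96924686e+01,  1.61008526e+00, -2.81492704e+01,
        1.25952344e-02,  6.49646085e-03, -2.74298907e-05]), 'tcp_pos': array([0.21781635, 0.63853606, 0.30314325]), 'orientation': array([-9.33770373e-05,  1.63629700e-01,  9.86521583e-01, -6.91797309e-04]), 'force': array([ 0.3176812 ,  0.81224086, -0.18331619]), 'torque': array([ 0.03479005,  0.02282802, -0.03321611]), 'opening': 0.08528869286356372}
```

View pics/scene0.png

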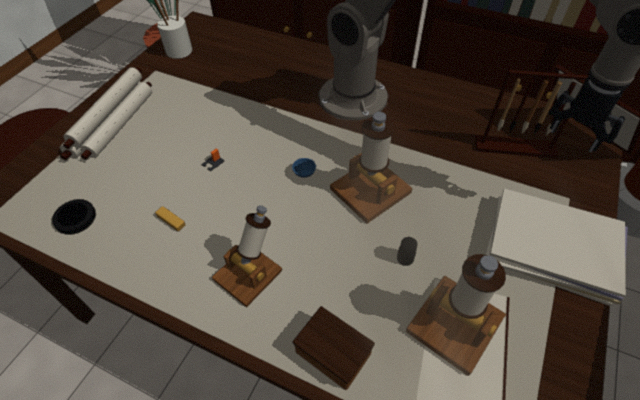

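View pics/top0.png

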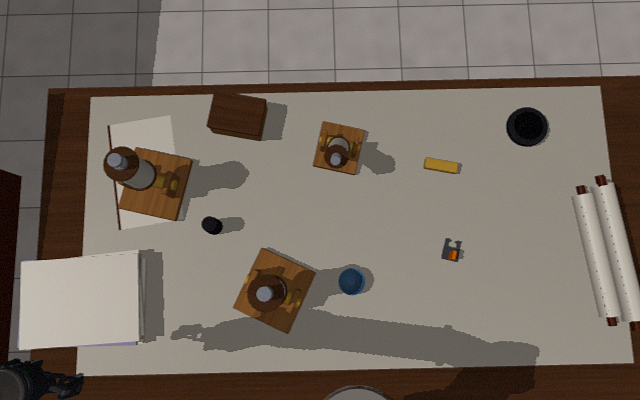

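View pics/wrist0.png

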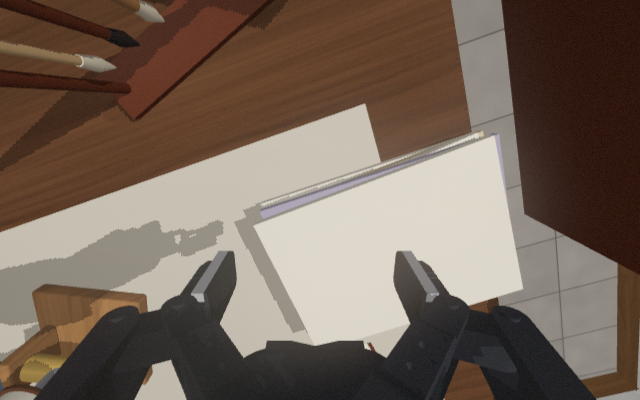

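```bash
python3 - <<'E'
from h import *
z=load('top0');im=z['im']
def crop(n,u0,v0,u1,v1,s,rows):
    c=cv2.resize(load(n)['im'][v0:v1,u0:u1],None,fx=s,fy=s,interpolation=cv2.INTER_CUBIC)
    return c
a=[crop('top0',95,130,205,235,3,0),crop('top0',225,240,335,345,3,0)]
b=[crop('top0',300,110,410,215,3,0),crop('top0',410,210,520,315,3,0)]
o=np.vstack([np.hstack(a),np.hstack(b)])
cv2.imwrite('pics/crops1.png',cv2.resize(o,None,fx=.9,fy=.9))
np.set_printoptions(precision=3,suppress=True)
print('wp',z['tvec'],z['d'][250,400])
# heights
for u,v in [(107,285),(400,250),(452,250),(150,210),(260,258),(325,130),(455,254)]: print(u,v,px(z,u,v))
# foot segmentation: z in 12..24mm
w=cloud(z); 
m=((w[...,2]>.011)&(w[...,2]<.026)).astype(np.uint8)
n,l,st,c=cv2.connectedComponentsWithStats(m)
for i in range(1,n):
    if st[i,4]>150: 
        P=w[l==i][:,:2].astype(np.float32); r=cv2.minAreaRect(P); print(st[i],r)
E
```

```text
wp [0.11  0.592 1.194] 1.2628546
107 285 [0.392 0.628 0.06 ]
400 250 [ 0.467 -0.132  0.003]
452 250 [ 0.462 -0.262  0.038]
150 210 [0.587 0.537 0.027]
260 258 [0.453 0.243 0.025]
325 130 [0.785 0.063 0.073]
455 254 [ 0.451 -0.267  0.045]
[ 506  107   42   39 1024] ((0.8004709482192993, -0.4972517490386963), (0.10854324698448181, 0.10924218595027924), 35.43661880493164)
[ 312  121   52   53 1054] ((0.7524024844169617, 0.026947926729917526), (0.11993434280157089, 0.13138964772224426), 76.38514709472656)
[145 155  47  66 577] ((0.6577717065811157, 0.5108926296234131), (0.12741346657276154, 0.17404277622699738), 75.48550415039062)
[424 157  34  17 336] ((0.6956128478050232, -0.25175774097442627), (0.09021897614002228, 0.03136727586388588), 79.216552734375)
[128 187  38  27 233] ((0.6149337291717529, 0.5462768077850342), (0.08596605807542801, 0.07620562613010406), 74.75154113769531)
[249 248  66  61 803] ((0.40137141942977905, 0.1916734278202057), (0.16092108190059662, 0.10396632552146912), 63.839500427246094)
[340 270  23  24 249] ((0.3870791792869568, 0.003667496144771576), (0.059485070407390594, 0.05749110132455826), 73.00878143310547)
[233 286  61  48 474] ((0.32073017954826355, 0.23109948635101318), (0.16061100363731384, 0.06506746262311935), 63.79548263549805)
[328 388  59  12 436] ((0.10383888334035873, -0.002136729657649994), (0.14804674685001373, 0.027784200385212898), 88.75013732910156)
```

View pics/crops1.png

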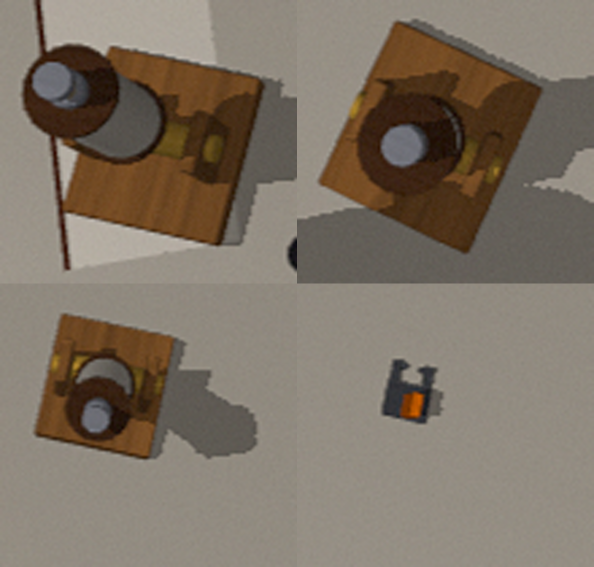

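```bash
python3 - <<'E'
from h import *
np.set_printoptions(precision=4,suppress=True)
z=load('top0');w=cloud(z)
m=((w[...,2]>.011)&(w[...,2]<.026)).astype(np.uint8)
n,l,st,c=cv2.connectedComponentsWithStats(m)
i=l[165,320]; 
for i in range(1,n):
    if abs(st[i,0]-312)<5: P=w[l==i][:,:2].astype(np.float32); print(cv2.boxPoints(cv2.minAreaRect(P)))
print(w[152:168:2,328:344:2,2])
print(px(z,335,159))
zs=load('wrist0'); Rm=cv2.Rodrigues(zs['rvec'])[0]; C=-Rm.T@zs['tvec'].ravel()
s=env.get_state();qq=s['orientation'];T=R.from_quat([qq[1],qq[2],qq[3],qq[0]]).as_matrix()
print('cam in tool',T.T@(C-s['tcp_pos']));print(T.T@Rm.T, zs['fx'],zs['cx'],zs['cy'])
# end face of all: scene crop
a=load('scene0')['im'][190:310,200:300]
cv2.imwrite('pics/c2.png',cv2.resize(a,None,fx=5,fy=5,interpolation=cv2.INTER_CUBIC))
# tab points in top
hsv=cv2.cvtColor(z['im'],cv2.COLOR_BGR2HSV)
mm=(hsv[...,0]<18)&(hsv[...,1]>180)&(hsv[...,2]>120)
mm[:, :420]=0; mm[:230]=0; mm[280:]=0;mm[:,480:]=0
print(mm.sum(), np.nanmean(w[mm],0), np.argwhere(mm).mean(0)); print(w[mm])
E
```

```text
[[ 0.6744 -0.0159]
 [ 0.8021 -0.0468]
 [ 0.8304  0.0698]
 [ 0.7027  0.1007]]
[[0.1742 0.1718 0.1716 0.1749 0.1741 0.1712 0.1715 0.1719]
 [0.1675 0.1693 0.1814 0.1853 0.187  0.1847 0.1689 0.1712]
 [0.1659 0.1672 0.1981 0.2002 0.2001 0.2009 0.1783 0.167 ]
 [0.1603 0.1912 0.1979 0.1999 0.1995 0.1983 0.1815 0.1671]
 [0.1617 0.1894 0.1958 0.1964 0.1996 0.1951 0.162  0.1658]
 [0.1571 0.1595 0.1903 0.1923 0.1949 0.1927 0.1651 0.1605]
 [0.1582 0.1593 0.157  0.1923 0.1906 0.1533 0.162  0.16  ]
 [0.0183 0.1502 0.154  0.1511 0.1542 0.1568 0.1562 0.1561]]
[0.6746 0.0452 0.1942]
cam in tool [ 0.0831 -0.0004 -0.07  ]
[[-0.0002 -0.9474 -0.3201]
 [ 1.     -0.0002  0.0002]
 [-0.0002 -0.3201  0.9474]] 277.28451659296485 314.56832241855204 196.95974767901967
42 [ 0.4504 -0.2645  0.0378] [254.4762 453.1429]
[[ 0.4619 -0.2639  0.0412]
 [ 0.4591 -0.2627  0.0447]
 [ 0.4589 -0.2645  0.0474]
 [ 0.4591 -0.2688  0.0418]
 [ 0.4592 -0.272   0.0398]
 [ 0.4573 -0.262   0.0286]
 [ 0.4567 -0.2604  0.0432]
 [ 0.4565 -0.2622  0.0457]
 [ 0.4566 -0.2662  0.0411]
 [ 0.4565 -0.2685  0.0421]
 [ 0.458  -0.282   0.0061]
 [ 0.455  -0.2607  0.0234]
 [ 0.4542 -0.2612  0.0398]
 [ 0.4538 -0.2615  0.0476]
 [ 0.454  -0.2662  0.0407]
 [ 0.4539 -0.268   0.0433]
 [ 0.4553 -0.2814  0.0075]
 [ 0.452  -0.258   0.0321]
 [ 0.4514 -0.2592  0.046 ]
 [ 0.4515 -0.2636  0.0399]
 [ 0.4513 -0.2646  0.0454]
 [ 0.4512 -0.2674  0.0446]
 [ 0.4489 -0.2601  0.0425]
 [ 0.4488 -0.2626  0.0429]
 [ 0.4489 -0.2658  0.0407]
 [ 0.4488 -0.2685  0.0404]
 [ 0.4468 -0.2575  0.0327]
 [ 0.4461 -0.2584  0.0477]
 [ 0.4462 -0.2621  0.0438]
 [ 0.4461 -0.2639  0.0466]
 [ 0.4461 -0.2678  0.0423]
 [ 0.4437 -0.2594  0.0437]
 [ 0.4436 -0.2614  0.0457]
 [ 0.4436 -0.2646  0.0437]
 [ 0.4447 -0.2785  0.0059]
 [ 0.4419 -0.257   0.0243]
 [ 0.4416 -0.2573  0.0322]
 [ 0.4412 -0.2571  0.0421]
 [ 0.441  -0.2584  0.0466]
 [ 0.4411 -0.2619  0.0432]
 [ 0.441  -0.2648  0.0424]
 [ 0.4421 -0.2783  0.0058]]
```

View pics/c2.png

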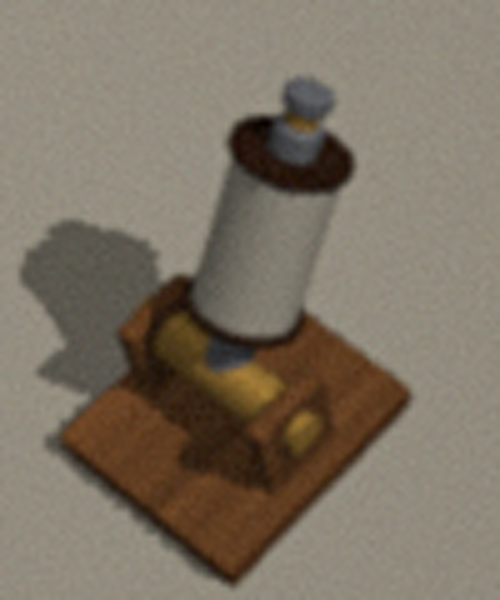

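```bash
cat >> h.py <<'E'
def fr(yaw,th):
    d=np.array([np.cos(yaw),np.sin(yaw),0]);u=np.array([0,0,1.])
    sx=np.cos(th)*d+np.sin(th)*u; sz=-np.sin(th)*d+np.cos(th)*u
    return np.stack([sx,np.cross(sz,sx),sz],1)
FL=[np.diag([1.,-1,-1]),np.diag([-1.,1,-1])] # tool x=+sx / -sx
E
python3 - <<'E'
from h import *
np.set_printoptions(precision=3,suppress=True)
S=fr(np.arctan2(-.235,.972),.516)
end=np.array([.6746,.0452,.196]); g=end-.0135*S[:,2]
for k in (0,1):
  print('flip',k)
  for nm,p,F in [('clipview',np.array([.46,-.265,.25]),fr(-.24,0)),('clipgrasp',np.array([.45,-.263,.095]),fr(-.24,0)),
   ('pre',g-.10*S[:,0]-.032*S[:,0]+.079*S[:,2],S),('home',g-.032*S[:,0]+.079*S[:,2],S),('touch',g+.1*S[:,2],S),('view',g-.032*S[:,0]-.06*S[:,0]+.16*S[:,2],S)]:
    print(nm,p,kin.inverse_kinematics(p,q(F@FL[k])))
E
```

```text
flip 0
clipview [ 0.46  -0.265  0.25 ] [-0.399  0.5    1.073  2.001 -0.541  0.959 -0.862]
clipgrasp [ 0.45  -0.263  0.095] [-0.336  0.859  1.05   2.115 -1.066  0.849 -0.423]
pre [0.532 0.08  0.188] [-1.237  0.525  1.058  2.306 -1.065  0.201 -1.14 ]
home [0.616 0.059 0.237] [-0.859  0.39   0.691  2.092 -0.019  0.282 -2.054]
touch [0.633 0.055 0.271] [-0.844  0.356  0.692  2.028  0.007  0.367 -2.051]
view [0.527 0.081 0.278] [-0.684  0.127  0.292  2.213  0.624  0.46  -2.725]
flip 1
clipview [ 0.46  -0.265  0.25 ] [-0.426  0.532  1.125  2.002 -0.584  0.978  2.323]
clipgrasp [ 0.45  -0.263  0.095] [ 0.044  0.582  0.467  2.094 -0.477  0.569  2.184]
pre [0.532 0.08  0.188] [-0.831  0.331  0.499  2.288  0.799  0.192  0.184]
home [0.616 0.059 0.237] [-0.645  0.342  0.415  2.079  0.371  0.314  0.723]
touch [0.633 0.055 0.271] [-0.643  0.315  0.434  2.017  0.281  0.391  0.839]
view [0.527 0.081 0.278] [-0.852  0.129  0.478  2.222  0.575  0.441  0.465]
```

```bash
python3 - <<'E'
from h import *
np.set_printoptions(precision=3,suppress=True)
z=load('top0')
for u,v in [(265,293),(120,160),(335,159)]: print(px(z,u,v))
S=fr(np.arctan2(-.235,.972),.516)
end=np.array([.6746,.0452,.196]); g=end-.0135*S[:,2]
for p,F in [(g-.06*S[:,0]+.2*S[:,2],S@FL[1]),([.3,.5,.44],fr(-.24,0)@FL[1]),([.25,.6,.44],None),([.42,.25,.45],fr(-.24,.3)@FL[1]),([.42,.25,.45],fr(-.24,0)@FL[1])]:
  o=q(F) if F is not None else env.get_state()['orientation']
  print(p,kin.inverse_kinematics(p,o))
E
```

```text
[0.371 0.203 0.284]
[0.66  0.514 0.286]
[0.675 0.045 0.194]
[0.534 0.079 0.329] [-0.886  0.058  0.51   2.153  0.505  0.567  0.571]
[0.3, 0.5, 0.44] [-1.173  0.227  0.043  1.602 -0.01   1.312  0.203]
[0.25, 0.6, 0.44] [-1.302  0.349  0.042  1.44  -0.015  1.354 -0.018]
[0.42, 0.25, 0.45] [-1.081 -0.053  0.271  1.911  0.301  1.146  0.415]
[0.42, 0.25, 0.45] [-0.875  0.043  0.22   1.795 -0.01   1.305  0.678]
```

```bash
python3 - <<'E'
from h import *
np.set_printoptions(precision=3,suppress=True)
S=fr(np.arctan2(-.235,.972),.516)
end=np.array([.6746,.0452,.196]); g=end-.0135*S[:,2]
env.reach([.25,.58,.44],q(fr(-.24,0)@FL[1])); print(env.get_state()['time'])
env.reach([.44,.25,.45],q(fr(-.24,0)@FL[1])); print(env.get_state()['time'])
env.reach(g-.06*S[:,0]+.2*S[:,2],q(S@FL[1])); env.dwell(.2)
s=env.get_state(); print(s['time'],s['tcp_pos'],s['force'])
im,d,c=shot('wrist','w1')
cv2.imwrite('pics/w1b.png',cv2.resize(im[150:350,220:420],None,fx=3,fy=3,interpolation=cv2.INTER_CUBIC))
E
```

```text
0.8083
2.225
3.3833 [0.535 0.08  0.329] [-0.469  0.26   0.163]
```

View pics/w1.png

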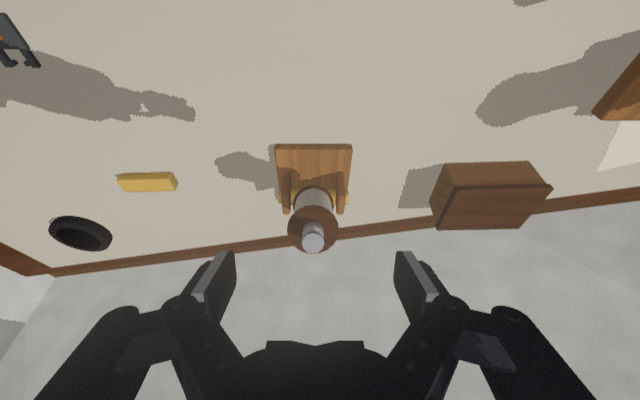

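View pics/w1b.png

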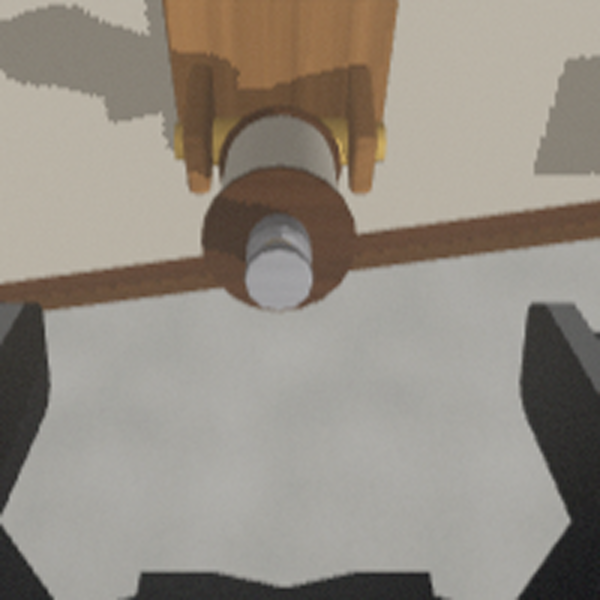

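```bash
python3 - <<'E'
from h import *
np.set_printoptions(precision=4,suppress=True)
z=load('w1');w=cloud(z)
S=fr(np.arctan2(-.235,.972),.516)
cand=(np.hypot(w[...,0]-.69,w[...,1]-.043)<.06)&(w[...,2]>.12)&(w[...,2]<.22)
v,u=np.nonzero(cand);P=w[cand]; L=P@S
h=L[:,2]; print(len(P)); H=np.histogram(h,bins=np.arange(h.min(),h.max()+.002,.002)); print(np.c_[H[1][:-1],H[0]])
def plane(Q):
    c=Q.mean(0); return c,np.linalg.svd(Q-c)[2][2]
for it,(sel) in enumerate([h>h.max()-.008]):
    c,n=plane(P[sel]); print('end',sel.sum(),c,n*np.sign(n[2]))
np.savez('pics/sp.npz',P=P,u=u,v=v)
E
```

```text
2190
[[  -0.2249    5.    ]
 [  -0.2229    5.    ]
 [  -0.2209    5.    ]
 [  -0.2189   17.    ]
 [  -0.2169   20.    ]
 [  -0.2149   17.    ]
 [  -0.2129   19.    ]
 [  -0.2109   12.    ]
 [  -0.2089   23.    ]
 [  -0.2069   17.    ]
 [  -0.2049   20.    ]
 [  -0.2029   12.    ]
 [  -0.2009   20.    ]
 [  -0.1989    9.    ]
 [  -0.1969   16.    ]
 [  -0.1949    0.    ]
 [  -0.1929    0.    ]
 [  -0.1909    0.    ]
 [  -0.1889    0.    ]
 [  -0.1869    1.    ]
 [  -0.1849    7.    ]
 [  -0.1829   67.    ]
 [  -0.1809 1017.    ]
 [  -0.1789  300.    ]
 [  -0.1769    6.    ]
 [  -0.1749   10.    ]
 [  -0.1729   14.    ]
 [  -0.1709   18.    ]
 [  -0.1689   17.    ]
 [  -0.1669   51.    ]
 [  -0.1649   52.    ]
 [  -0.1629    1.    ]
 [  -0.1609    0.    ]
 [  -0.1589    0.    ]
 [  -0.1569    1.    ]
 [  -0.1549    7.    ]
 [  -0.1529   16.    ]
 [  -0.1509   20.    ]
 [  -0.1489  154.    ]
 [  -0.1469  213.    ]
 [  -0.1449    1.    ]]
end 403 [0.668  0.0458 0.1931] [-0.5589  0.1369  0.8178]
```

```bash
python3 - <<'E'
from h import *
np.set_printoptions(precision=4,suppress=True)
D=np.load('pics/sp.npz');P,u,v=D['P'],D['u'],D['v']
S=fr(np.arctan2(-.235,.972),.516)
def plane(Q):
    c=Q.mean(0); n=np.linalg.svd(Q-c)[2][2]; return c,n*np.sign(n[2])
n=S[:,2]
h=P@n; md=abs(h+.1795)<.004; me=abs(h+.147)<.004
for it in range(8):
    cd,nd=plane(P[md]); ce,ne=plane(P[me])
    md=abs((P-cd)@nd)<.0022; me=abs((P-ce)@ne)<.0025
print('disc',md.sum(),cd,nd,'lean',np.arccos(nd[2]),'yaw',np.arctan2(-nd[1],-nd[0]))
print('end',me.sum(),ce,ne,'lean',np.arccos(ne[2]),'yaw',np.arctan2(-ne[1],-ne[0]))
print('h',(ce-cd)@nd)
# disc circle: boundary hull in plane
B=np.linalg.svd(nd[None])[2][1:]
for nm,mm,c in(('d',md,cd),('e',me,ce)):
    q2=((P[mm]-c)@B.T).astype(np.float32); (cc,r)=cv2.minEnclosingCircle(q2); el=cv2.fitEllipse(cv2.convexHull(q2)); print(nm,r,c+np.array(cc)@B, el[1],c+np.array(el[0])@B)
E
```

```text
disc 1373 [0.6809 0.0426 0.1634] [-0.5007  0.1208  0.8572] lean 0.541023913440408 yaw -0.2366810577356068
end 374 [0.6684 0.0457 0.1937] [-0.5125  0.1234  0.8498] lean 0.555212715235117 yaw -0.2362453708518773
h 0.03261537414746175
d 0.030256759375333786 [0.6854 0.0415 0.1662] (0.05907243490219116, 0.05959303304553032) [0.6853 0.0416 0.1661]
e 0.011850486509501934 [0.6688 0.0456 0.194 ] (0.022788461297750473, 0.023262150585651398) [0.6688 0.0456 0.1939]
```

```bash
python3 - <<'E'
from h import *
env.reach([.44,-.258,.22],q(fr(-.25,0)@FL[1])); env.dwell(.2)
s=env.get_state(); print(s['time'],s['tcp_pos'],s['qpos'])
im,d,c=shot('wrist','w2')
E
python3 - <<'E'
import cv2
im=cv2.imread('pics/w2.png')
cv2.imwrite('pics/w2b.png',cv2.resize(im[150:350,220:420],None,fx=3,fy=3,interpolation=cv2.INTER_CUBIC))
E
```

```text
5.0167 [ 0.44058477 -0.25710073  0.22014168] [-0.18563574  0.38490477  0.73763179  2.06277501 -0.35361405  0.81914884
  2.0839262 ]
```

View pics/w2b.png

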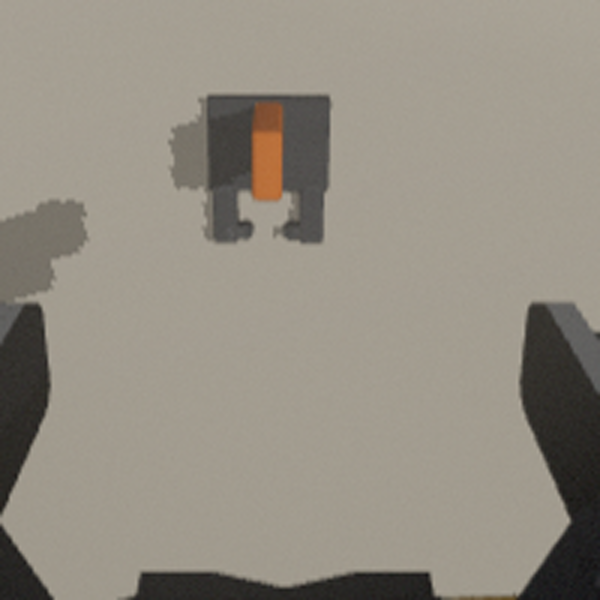

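View pics/w2.png

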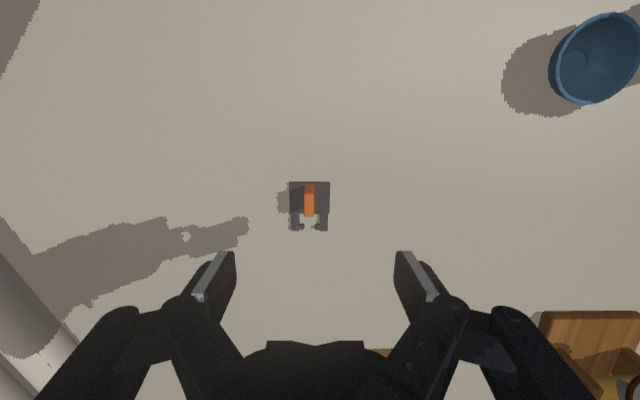

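```bash
python3 - <<'E'
from h import *
np.set_printoptions(precision=4,suppress=True)
z=load('w2');w=cloud(z)
Rm=cv2.Rodrigues(z['rvec'])[0];C=-Rm.T@z['tvec'].ravel()
def onz(u,v,h):
    r=Rm.T@np.array([(u-z['cx'])/z['fx'],(v-z['cy'])/z['fy'],1]);return C+r*(h-C[2])/r[2]
cr=lambda a,b:(220+(a-1)/3,150+(b-1)/3)
a=onz(*cr(208,96),.006);b=onz(*cr(330,97),.006);print('heel corners',a,b,np.linalg.norm(a-b),'yaw',np.arctan2(*( (a-b)[[1,0]]))-np.pi/2)
T=[onz(*cr(x,y),.042) for x,y in [(254,132),(283,132),(282,200),(254,200)]]
print('tab',np.array(T),np.mean(T,0))
e=np.array([np.cos(-.25),np.sin(-.25),0]);print('tab from heel', (a+b)/2+.013*e)
L=onz(*cr(206,242),.006);L2=onz(*cr(324,242),.006);print('jaw ends',L,L2,'bore',(L+L2)/2-.012*e,(a+b)/2+.045*e)
k=(w[...,2]>.036)&(w[...,2]<.05);k[:150]=0;k[250:]=0;k[:,:280]=0;k[:,340:]=0
Q=w[k];print('depth tab top',len(Q),Q.mean(0),cv2.minAreaRect(Q[:,:2].astype(np.float32)))
E
```

```text
heel corners [ 0.4298 -0.2825  0.006 ] [ 0.4408 -0.2407  0.006 ] 0.04320322727625148 yaw -3.398620723687968
tab [[ 0.4358 -0.266   0.042 ]
 [ 0.438  -0.2572  0.042 ]
 [ 0.4603 -0.2632  0.042 ]
 [ 0.4581 -0.2719  0.042 ]] [ 0.448  -0.2646  0.042 ]
tab from heel [ 0.4479 -0.2649  0.006 ]
jaw ends [ 0.4844 -0.2989  0.006 ] [ 0.4953 -0.2559  0.006 ] bore [ 0.4782 -0.2744  0.006 ] [ 0.4789 -0.2728  0.006 ]
depth tab top 239 [ 0.4465 -0.2647  0.0417] ((0.44725319743156433, -0.2649623155593872), (0.00875272136181593, 0.023347157984972), 75.32356262207031)
```

```bash
python3 - <<'E'
from h import *
np.set_printoptions(precision=4,suppress=True)
o=q(fr(-.255,0)@FL[1])
env.grip(.05,100)
env.movel([.448,-.2647,.13],.25,rot=o)
print(env.movel([.448,-.2647,.084],.1,stop_force=8))
s=env.get_state();print(s['time'],s['tcp_pos'],s['force'])
env.grip(0,100)
s=env.get_state();print(s['time'],s['tcp_pos'],s['force'],s['opening'])
env.movel([.448,-.2647,.20],.2); env.dwell(.1)
s=env.get_state();print(s['time'],s['tcp_pos'],s['force'],s['opening'],s['qpos'])
im,d,c=shot('wrist','w3')
cv2.imwrite('pics/w3b.png',cv2.resize(im[200:400,220:420],None,fx=3,fy=3,interpolation=cv2.INTER_CUBIC))
E
```

```text
False
6.625 [ 0.4482 -0.265   0.0845] [ 0.5993 -0.0289  0.5613]
7.075 [ 0.4483 -0.2649  0.0847] [-0.4715  0.5963  5.0973] 0.008924772189022484
7.9083 [ 0.4473 -0.2641  0.1986] [ 0.1103  0.1177 -0.1919] 0.008465515867915547 [-0.1481  0.4371  0.7118  2.0558 -0.3994  0.7894  2.1209]
```

View pics/w3b.png

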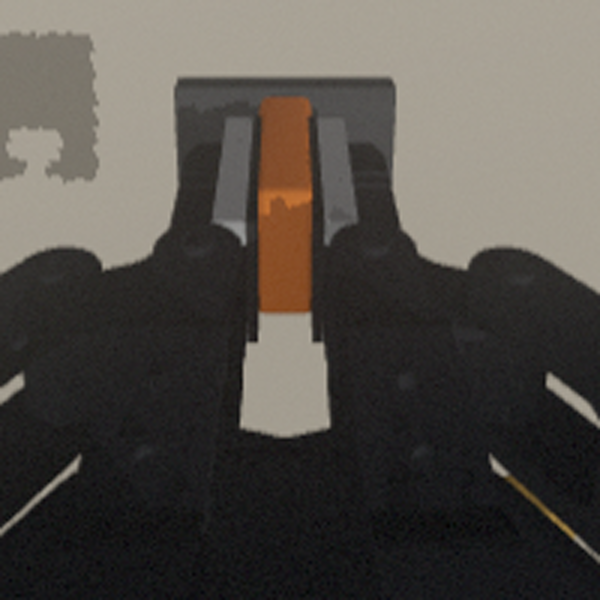

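```bash
cat >> h.py <<'E'
YAW,TH=-.2366,.548
S=fr(YAW,TH); E_=np.array([.6688,.0456,.1939]); OQ=q(S@FL[1])
def loc(p): return S.T@(np.array(p)-E_)*1000
def glob(l): return E_+S@(np.array(l)/1000)
def rep(t=''):
    s=env.get_state(); qq=s['orientation'];T=R.from_quat([qq[1],qq[2],qq[3],qq[0]]).as_matrix()
    rv=R.from_matrix((S@FL[1]).T@T).as_rotvec()
    print(t,round(s['time'],2),'loc',loc(s['tcp_pos']).round(2),'F',(S.T@s['force']).round(2),'T',(S.T@s['torque']).round(2),'op',round(s['opening'],4),'rot',rv.round(4))
    return s
E
python3 - <<'E'
from h import *
print(kin.inverse_kinematics(glob([-32,0,72]),OQ),kin.inverse_kinematics(glob([-70,0,66]),OQ))
env.movel([.447,-.264,.34],.3)
env.reach(glob([0,0,130]),OQ); env.dwell(.2); rep('above')
env.movel(glob([0,0,93]),.1); env.dwell(.3); rep('near')
shot('scene','s4'); shot('wrist','w4')
print(env.movel(glob([0,0,74]),.012,stop_force=5)); rep('touch')
E
python3 - <<'E'
import cv2
im=cv2.imread('pics/s4.png')
a=cv2.resize(im[150:300,180:330],None,fx=3.6,fy=3.6,interpolation=cv2.INTER_CUBIC)
cv2.imwrite('pics/s4b.png',a)
E
```

```text
[-0.95188051  0.39060398  0.78358977  2.13298359 -0.05935962  0.23532598
  1.11273388] [-1.17583144  0.52922207  1.06542116  2.21628253 -0.94117905  0.23735984
  1.92019795]
above 10.16 loc [  0.45  -1.35 129.89] F [-0.26 -1.    0.2 ] T [0.   0.72 0.05] op 0.0085 rot [ 0.0013 -0.      0.0019]
near 10.97 loc [ 0.22  0.26 93.45] F [-0.69  0.33 -1.06] T [-0.07  0.69  0.02] op 0.0082 rot [-0.0008 -0.0005  0.    ]
True
touch 11.93 loc [-3.000e-02  3.000e-02  8.436e+01] F [ 0.23 -0.66  7.7 ] T [-0.05  0.55  0.04] op 0.0084 rot [-0.0001  0.0003  0.0001]
```

View pics/s4b.png

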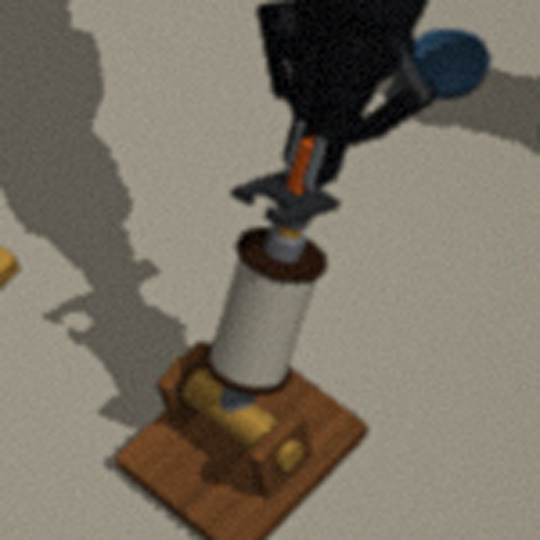

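View pics/w4.png

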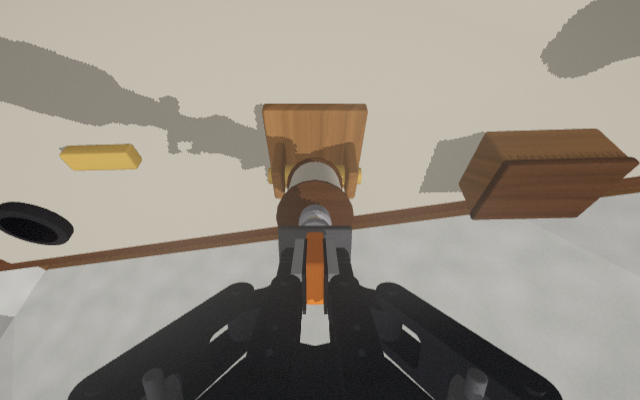

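```bash
python3 - <<'E'
from h import *
env.movel(glob([0,0,93]),.05)
env.movel(glob([-66,0,93]),.12)
env.movel(glob([-66,0,67.9]),.1); env.dwell(.4); rep('pre')
print(env.movel(glob([-48.5,0,67.9]),.03,stop_force=5)); env.dwell(.2); rep('just before touch')
shot('scene','s5'); shot('wrist','w5')
E
python3 - <<'E'
import cv2,numpy as np
im=cv2.imread('pics/s5.png')
a=cv2.resize(im[190:270,220:300],None,fx=6,fy=6,interpolation=cv2.INTER_CUBIC)
cv2.imwrite('pics/s5b.png',a)
E
```

```text
pre 13.76 loc [-65.91   0.21  68.15] F [-1.22 -0.59 -1.07] T [-0.    0.64  0.01] op 0.0083 rot [ 0.0004  0.0016 -0.0007]
False
just before touch 14.69 loc [-4.874e+01  1.000e-02  6.787e+01] F [-1.16 -0.1  -0.32] T [-0.02  0.64 -0.01] op 0.008 rot [ 0.001   0.0021 -0.0008]
```

View pics/s5b.png

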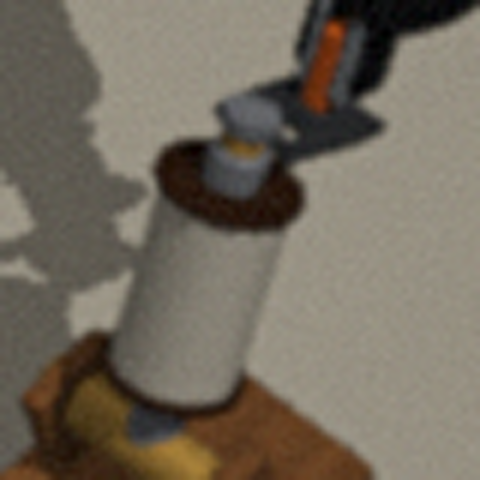

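```bash
python3 - <<'E'
from h import *
for x in (-45,-42,-39,-37,-35,-33.5,-32.5,-31.8):
    r=env.movel(glob([x,0,67.9]),.02,stop_force=26); s=rep(f'{x} {r}')
    if r or (S.T@s['force'])[0]<-30: break
shot('scene','s6'); shot('wrist','w6')
E
python3 - <<'E'
import cv2,numpy as np
im=cv2.imread('pics/s6.png')
a=cv2.resize(im[190:270,220:300],None,fx=6,fy=6,interpolation=cv2.INTER_CUBIC)
cv2.imwrite('pics/s6b.png',a)
im=cv2.imread('pics/w6.png')
a=cv2.resize(im[150:330,220:420],None,fx=3,fy=3,interpolation=cv2.INTER_CUBIC)
cv2.imwrite('pics/w6b.png',a)
E
```

```text
-45 False 15.12 loc [-44.9    0.28  67.91] F [-0.54  0.44 -0.76] T [0.2  0.77 0.06] op 0.0086 rot [ 0.0005  0.0016 -0.0008]
-42 False 15.42 loc [-43.72   0.16  67.61] F [-6.45  1.63 -2.33] T [0.5  2.07 0.07] op 0.0085 rot [ 0.0016  0.0048 -0.0019]
-39 False 15.72 loc [-4.239e+01  6.000e-02  6.752e+01] F [-10.79   3.24   1.88] T [0.62 2.95 0.07] op 0.0086 rot [ 0.0024  0.0077 -0.0025]
-37 False 15.97 loc [-40.87   0.08  67.5 ] F [-12.92   2.47   8.68] T [0.61 3.09 0.11] op 0.0083 rot [ 0.0026  0.0085 -0.0029]
-35 False 16.22 loc [-38.12   0.07  67.46] F [-11.2    2.24   4.91] T [0.63 2.9  0.09] op 0.0089 rot [ 0.0023  0.0071 -0.0026]
-33.5 False 16.47 loc [-31.86   0.22  68.14] F [ 0.87  1.   -1.33] T [ 0.11  0.47 -0.03] op 0.0085 rot [-0.0002 -0.0012  0.0001]
-32.5 False 16.72 loc [-31.29  -0.15  68.1 ] F [ 0.66  1.28 -0.16] T [0.2  0.42 0.02] op 0.0084 rot [ 0.0005 -0.0001  0.0004]
-31.8 False 16.97 loc [-3.144e+01  6.000e-02  6.796e+01] F [ 0.23  0.69 -0.51] T [ 0.13  0.34 -0.02] op 0.0085 rot [ 0.0006  0.0012 -0.0004]
```

View pics/s6b.png

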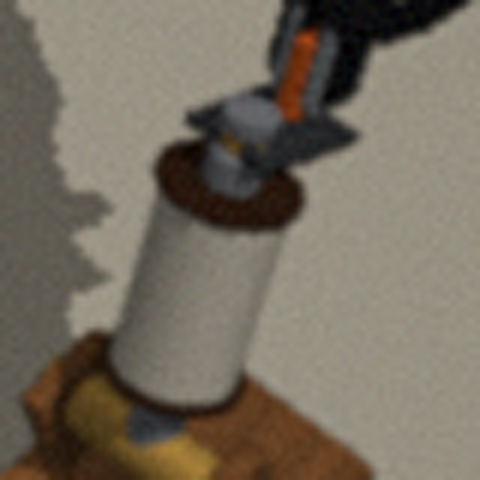

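View pics/w6b.png

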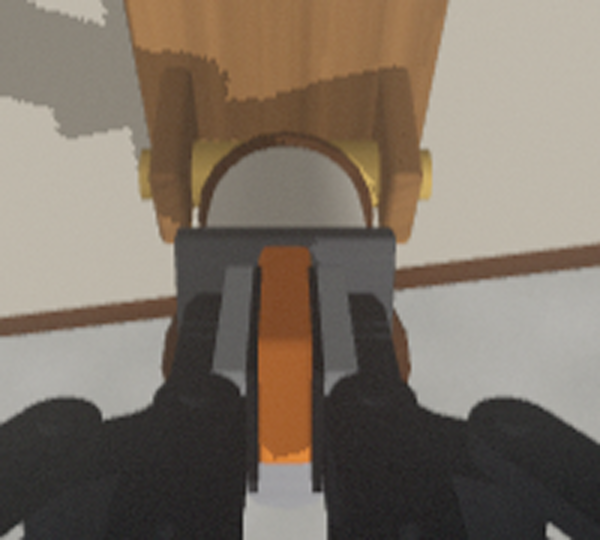

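```bash
python3 - <<'E'
from h import *
for x in (-30.8,-30,-29,-28,-27,-26):
    r=env.movel(glob([x,0,67.9]),.015,stop_force=14); s=rep(f'{x} {r}')
    if r or (S.T@s['force'])[0]<-14: break
E
```

```text
-30.8 False 17.32 loc [-30.95  -0.14  67.86] F [ 0.22 -0.4  -0.6 ] T [0.11 0.65 0.03] op 0.0084 rot [ 0.0012  0.0021 -0.0005]
-30 False 17.57 loc [-30.18  -0.19  67.85] F [-0.66 -0.69  0.1 ] T [ 0.01  0.65 -0.  ] op 0.0083 rot [ 0.0013  0.0022 -0.0005]
-29 False 17.82 loc [-29.8   -0.15  67.78] F [-2.83 -0.08  0.93] T [0.02 1.22 0.01] op 0.0082 rot [ 0.0015  0.0033 -0.0008]
-28 False 18.07 loc [-29.57  -0.17  67.74] F [-5.47 -0.16  2.71] T [ 0.04  1.77 -0.01] op 0.0085 rot [ 0.0019  0.0047 -0.0012]
-27 False 18.32 loc [-29.35  -0.22  67.65] F [-7.12  0.61  4.29] T [0.05 2.14 0.06] op 0.0082 rot [ 0.0023  0.0061 -0.0016]
-26 False 18.57 loc [-29.15  -0.18  67.58] F [-8.37  1.42  5.43] T [0.14 2.45 0.01] op 0.0082 rot [ 0.0026  0.0075 -0.002 ]
```

```bash
python3 - <<'E'
from h import *
env.movel(glob([-30.6,-.1,67.9]),.02); env.dwell(.3); rep('relax')
r=env.movel(glob([-35,-.1,67.9]),.01,stop_force=5); rep(f'pull {r}')
env.movel(glob([-31,-.1,67.9]),.02); env.dwell(.3); rep('relax')
env.grip(.05); rep('open')
env.movel(glob([-31,-.1,150]),.12); env.dwell(.2); rep('up')
shot('wrist','w7');shot('scene','s7');shot('top','t7')
E
python3 - <<'E'
import cv2,numpy as np
im=cv2.imread('pics/s7.png')
a=cv2.resize(im[190:290,210:310],None,fx=4,fy=4,interpolation=cv2.INTER_CUBIC)
im=cv2.imread('pics/w7.png')
b=cv2.resize(im[150:350,220:420],None,fx=2,fy=2,interpolation=cv2.INTER_CUBIC)
cv2.imwrite('pics/w7b.png',np.hstack([a,b]))
E
```

```text
relax 19.25 loc [-30.15  -0.11  67.96] F [ 0.1  -0.57 -1.38] T [-0.01  0.64  0.05] op 0.0086 rot [ 0.0007  0.0011 -0.0003]
pull True 19.65 loc [-32.54   0.3   68.05] F [ 2.01 -0.12  0.6 ] T [ 0.02  0.05 -0.03] op 0.0085 rot [-0.0006 -0.0018 -0.0002]
relax 20.21 loc [-31.23  -0.12  67.83] F [ 0.07 -0.69 -0.72] T [0.03 0.61 0.01] op 0.0087 rot [ 0.0001 -0.0002 -0.0007]
open 20.68 loc [-30.99  -0.12  67.91] F [ 0.56  0.07 -0.31] T [-0.02  0.54  0.  ] op 0.0501 rot [-0.0001 -0.0005 -0.0004]
up 21.72 loc [-31.2   -0.44 149.52] F [-0.02  0.39 -0.11] T [-0.02  0.59  0.02] op 0.0499 rot [ 0.0011 -0.0001 -0.0006]
```

View pics/w7b.png

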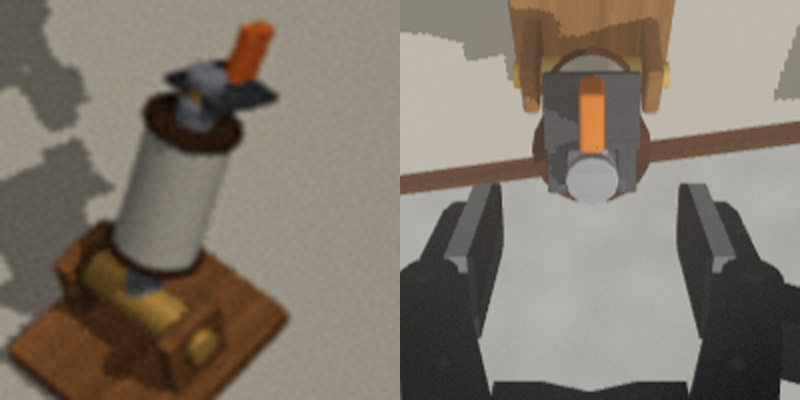

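```bash
python3 - <<'E'
from h import *
np.set_printoptions(precision=2,suppress=True)
z=load('w7');w=cloud(z);L=(w-E_)@S*1000
k=(abs(L[...,2])<4)&(np.hypot(L[...,0],L[...,1])<20)
Q=L[k];print('end',len(Q),Q.mean(0),cv2.minEnclosingCircle(Q[:,:2].astype(np.float32)))
hsv=cv2.cvtColor(z['im'],cv2.COLOR_BGR2HSV)
k=(hsv[...,0]<18)&(hsv[...,1]>170)&(hsv[...,2]>110)&(np.abs(L[...,0]+32)<25)&(abs(L[...,1])<15)&(L[...,2]>18)&(L[...,2]<32)
Q=L[k];print('tab top',len(Q),Q.mean(0),Q.min(0),Q.max(0))
k=(abs(L[...,2]+10.5)<3)&(L[...,0]<-10)&(L[...,0]>-60)&(abs(L[...,1])<30);Q=L[k]
print('plate',Q.min(0),Q.max(0));c=Q.mean(0);n=np.linalg.svd(Q-c)[2][2];print(n,c)
for t in('top0','t7'):
    zz=load(t);ww=cloud(zz);print(t,[np.round(px(zz,u,v),3) for u,v in[(335,159)]])
# scene diff
d=cv2.absdiff(load('scene0')['im'],load('s7')['im']).max(2)
cv2.imwrite('pics/d7.png',np.vstack([load('t7')['im']]))
E
```

```text
end 526 [-0.73 -0.01 -0.02] ((0.11426227539777756, 0.0345718115568161), 12.012222290039062)
tab top 316 [-36.69   0.01  22.  ] [-47.26  -4.4   18.43] [-24.06   4.14  24.26]
plate [-45.27 -22.13 -13.5 ] [-10.11  21.4   -7.65]
[ 0.05  0.   -1.  ] [-22.54  -0.02 -12.28]
top0 [array([0.68, 0.04, 0.19])]
t7 [array([0.67, 0.04, 0.2 ])]
```

View pics/d7.png

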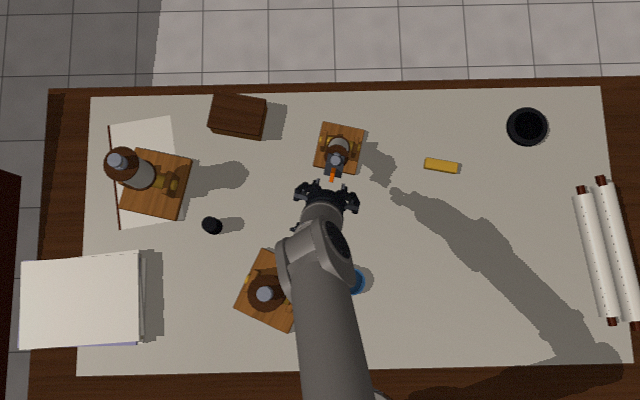

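```bash
python3 - <<'E'
from h import *
np.set_printoptions(precision=2,suppress=True)
z=load('w7');w=cloud(z);L=(w-E_)@S*1000
for sgn in(1,-1):
  for a in range(-46,14,4):
    k=(L[...,0]>a)&(L[...,0]<a+4)&(sgn*L[...,1]>13)&(sgn*L[...,1]<20)&(L[...,2]>-25)&(L[...,2]<-3)
    if k.sum()>3: print(sgn,a+2,k.sum(),np.median(L[k][:,2]))
print(z['d'].shape)
E
```

```text
1 -44 38 -14.6850579593745
1 -40 34 -14.208277259725708
1 -36 35 -13.897738858898991
1 -32 31 -13.310030672298932
1 -28 31 -13.004934225337305
1 -24 32 -12.639907824722073
1 -20 34 -12.380533057764918
1 -16 34 -11.746375376416584
1 -12 32 -11.705598041483382
1 -8 36 -11.380611993945738
1 -4 31 -10.71040202300655
1 0 32 -10.20645660152391
1 4 33 -9.799679721750342
1 8 33 -9.490716767480585
1 12 8 -9.238689610848887
-1 -44 40 -14.809334761215151
-1 -40 31 -14.070080401087115
-1 -36 33 -13.870929836860025
-1 -32 31 -13.515250047758366
-1 -28 34 -12.882645296737746
-1 -24 35 -12.57060241420694
-1 -20 33 -12.483226063279877
-1 -16 34 -11.963947686138129
-1 -12 33 -11.576219344477938
-1 -8 34 -11.378455711075585
-1 -4 32 -10.606812298321938
-1 0 35 -10.184890580294072
-1 4 32 -9.78363602773998
-1 8 30 -9.719295890776442
-1 12 8 -9.637405772064817
(400, 640)
```

```bash
python3 - <<'E'
from h import *
env.movel(glob([-31,-.1,180]),.15); rep(); job.job_done()
E
```

```text
22.22 loc [-30.99   0.6  180.15] F [ 0.35 -0.17  0.88] T [ 0.03  0.58 -0.03] op 0.0499 rot [-0.0025 -0.0007 -0.0009]
the job is handed in; nothing more can be done
```

The clip is snapped into the groove on the 130 × 120 mm stand's spindle. I let go of it and handed the job in at 22.2 s.

- **Finding the groove:** I gripped the clip by its tab and lowered its heel onto the spindle's end face until it touched. From the height at that touch I worked out where the groove was.
- **Snapping in:** I pushed the clip in sideways, and the force peaked at about 13 N before it snapped forward. Pushing on until the heel met the neck gave about 8 N. A light pull backwards was then resisted, so the noses are holding.
- **Clip position:** in the last wrist picture the bore centre sits within about 1 mm of the groove centre. The clip droops about 0.1 rad, which fits the play of a 6 mm clip in an 8 mm groove.
- **Spindle:** its end is within about 0.1 mm of where it was before the push, so the lean is unchanged.
- **Other objects:** in the last top view everything I could see stands where it was. The arm partly hid the water dish and the nearer unused stand, so I could not check those fully.

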